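# Shut and latch the filter hatch of the suction pump

## Robot

A 6-joint arm with a two-finger parallel gripper is mounted at the origin on a cart in front of the work surface, level with it; the furniture and walls round the work are solid. World frame = base frame: x ahead of the robot, y to its left, z up, the work surface at z = 0. Lengths are in m, angles in rad, forces in N, time in s.
With the tool pointing down it reaches from about 0.35 to 0.85 m from the base axis. Payload 8.1 kg.
Tool frame: the origin (TCP) lies at the very end of the fingers, on their centre line; the grasp point (between the pads) lies robot.hold_point_z behind it (robot.hold_point_z is the distance from the TCP to the grasp point, in m); z points along the fingers, y is the direction in which the jaws open and shut (so a half turn about z gives the same grasp; the last joint's range is limited). The gripper opens to 93 mm and grips with 3 to 60 N. Pads are 15 mm wide; open, the fingers measure 128 mm over their backs; the gripper's body (75 mm by 188 mm) begins 65 mm behind the grasp point.
Start: joints at [-1.342, 0.13, 1.488, -0, 1.523, -0.085], TCP at [0.185, -0.571, 0.192] pointing down, gripper open.
Joint ranges: [-2.96, 2.96], [-0.89, 2.26], [0.02, 2.5], [-1.34, 4.48], [0, 2.73], [-2.66, 2.66]. Speed limits (rad/s): [2.39, 2.39, 2.79, 3.14, 3.14, 3.14].

## Interface

Orientations are given as a rotation vector (axis times angle).
In Python, from plant import robot, cams gives the robot as it stands. The module is installed in compiled form; this text tells all that it offers.
- The arm moves only by the tool step_arm, never from a script. Its argument "deltas" is a list of rows, each an object with "offset": the shift along the tool's x, y, z in cm, a list of three; "roll": the turn about the tool's z in rad. In form: [{"offset": [x, y, z], "roll": roll}, ...]. A call has 1 to 12 rows; each row shifts and turns the commanded pose from where the row before left it, along the tool's axes as they then stand; what a row does not reach is not made up. A row lasts 1/8 s, in which the tool goes at most 62.5 mm and 10.7 degrees, less where a joint would pass 70% of its speed; a pose out of reach is approached as far as the arm can. A call with a gripper value outside its range is refused whole. "fingers" is the finger opening in cm, from 0 to 9.3, set as the call begins (left out, the last holds). The fingers move at their own pace and stop on an object; "grip_force" is the grip in N (left out, the last holds). Time passes only in rows, so rows that do not move let the fingers close. It gives the time, the measured TCP pose, the force and the opening at its end, in the units of the state.
- robot.read_state(): the state, without advancing time (a new reading comes with each control period).
- cams.read_camera(name): name is "scene" or "top" or "wrist"; returns a dict with "pixels" (400x640x3 uint8, red, green, blue), "fx", "fy", "cx", "cy" (pixels), "extrinsics" (4x4, takes a point from world to camera coordinates). Camera axes: x right, y down, z forward; pixel columns grow to the right and rows downward; lengths in m; the calibration is good to about 2 mm. A picture is of the moment at which its call begins. There is no depth.
- robot.close_job(): hands the job in, once; it reports no verdict.
Trained networks look in a picture, given as the dict that the camera call returned (one of the last four; its "shot" number tells which), for a name from the list of things; names that differ only in an ending like _2 or _b are one class to them, and where a whole thing is asked for, a point or a joint stands for the part that bears it (a point fixed in the world has none). Each returns a list of dicts, best first, with "score" (0 to 1); they miss things now and then, are a little off and sometimes report something else, mostly with a low value. They report only what shows in the picture. A call takes as long as a camera call.
- cams.boxes_of(picture, thing): "xy" ([column, row] in pixels, amid what is visible of it).
- cams.silhouettes(picture, thing): "mask" (400x640 bool, what is visible of it) and "xy" ([column, row] in pixels, amid what is visible of it).
- cams.pinpoint(picture, thing): "xy" ([column, row] in pixels: a listed point, or the origin of a listed thing).
The state is a dict: "t": time; "q": joint angles; "dq": joint speeds; "joint_torque": joint torques, N m; "tool_pos": TCP position; "orientation": TCP orientation; "force": force on the tool from outside, world axes, zero at the start; "wrist_torque": the same for the moment, N m; "opening": finger opening in m.
Only numpy, scipy, OpenCV 4.12 (cv2) and the standard library are available. Lean on these libraries where they do the work, as an engineer would, in place of code of your own. Each camera call takes 0.05 s, during which the arm holds its last target. There are 200 camera calls.

## Task

Swing the open filter hatch of the suction pump down onto its seal. Then press it down gently, without crushing the seal or forcing the latch, and turn the wing knob clockwise as far as it goes, so that its hidden tongue swings behind the frame edge and the hatch stays shut when you let go. Leave the other things on the desk standing where they are.

Things in the scene. Friction and masses are not known exactly. Their poses are not given: they have to be found in the camera images.
- pump_case: Low white pump case, 235 x 160 x 62 mm, fixed to the desk. Origin at desk height; x points from the front (free edge of the hatch) to the rear (hinge), y left, z up. The case spans x -100..+135, y -80..+80 mm. The filter bay, open at the top, lies between walls 62 mm high, 4 mm gap round the hatch sides.
- hatch_hinge (a point): Middle of the hatch's hinge axis: in the case frame at (85, 0, 62.5) mm. The hinge axis runs along the case's y axis.
- hatch_panel: Grey hatch plate, 173 x 134 x 5 mm. Origin on the hinge axis, mid thickness; axes as the case's when the hatch is level; it spans x -2..-175, y -67..+67 mm, outer face at z = +2.5 mm, bare except for the wing knob, whose axis stands square to it at x = -125, y = 0 mm.
- hatch_front (a point): Point on the hatch's outer face near its free edge, on the middle line, 155 mm from the hinge axis: a good place to push the hatch shut (35 mm to either side is fine too).
- knob_grip (a point): Point on the knob axis (point z), 22 mm above the hatch's outer face. Black wing knob: one straight flat wing 48 mm long, 10 mm thick, from 7 to 36 mm above the outer face, on a round hub 18 mm across and 8 mm high. The wing runs along this point's y axis; grip it across, along point x.
- hatch (a joint): Hatch angle, rad: 0 is level, grows as it opens; starts 0.35 to 0.65. A stiff hinge (about 2 N at the knob) holds it where it is left, but the squeezed seal can lift it. It meets the unsqueezed seal somewhere between -0.06 and +0.06; the knob point then moves about 1 mm down for each 5.5 N pressed on the knob.
- wing_knob (a joint): Knob angle, rad, growing clockwise seen from above. 0: wing across the case, tongue clear. 1.57: end stop, wing front to rear, tongue to the front, under the frame edge. Starts 0 to 0.2; friction 0.06 Nm. The hidden tongue, 34 mm long from the axis, meets the frame edge at about 0.45 and jams there unless the hatch is pressed down.
- amber_bottle: Bystander: amber glass bottle with white cap, 42 mm across, 85 mm tall, loose. Origin under its centre.
- dappen_dish: Bystander: small white glass dish, 33 mm across, 24 mm tall, loose. Origin under its centre.
- cement_pot: Bystander: small pot with a lid, 47 mm across, 40 mm tall, loose. Origin under its centre.
- seal_mid (a point): Rated middle of the rubber seal's top, at (-69, 0, 60) mm in the case; seal and steel frame edge below it really lie up to 9 mm higher or lower (adjusted to the filter), not measured: feel for it. The tongue clears the edge at 11 to 15 N on the knob; keep 16 to 20 N while turning; over 23 N harms it. Turned home, the seal holds the tongue up against the edge.

How it is judged:
By the outcome, as a careful person would: the job done as asked, in the order asked, and still so for the second after the job is handed in, with the robot touching nothing.
It also fails if it takes over 48 s, if anything falls off the work surface, if the arm or the gripper's body presses on something with over 40 N, if the wrist force passes 120 N, or if a joint passes its speed limit or range.

## Working session

There is one attempt and no reset: what is moved stays moved. The work goes in short steps, Python scripts to look and compute and a tool call to move; the robot and the scene stay as the last step left them, time stands still between calls to the robot, and variables do not carry over. Pictures are saved under pics/ and viewed, about 8 in all and at most 12, crops included, and the job is handed in when it is done.

Besides the shell and the picture viewer there is one more tool, called after "Emit:" as name(argument=value, ...), one argument or row to a line, values as JSON. step_arm: Moves the arm, as the interface text tells. Its arguments: {"type":"object","properties":{"deltas":{"type":"array"},"fingers":{"type":"number"},"grip_force":{"type":"number"}},"required":["deltas"]}

```bash
mkdir -p pics
cat > h.py <<'E'
import numpy as np, cv2
from plant import robot, cams
from scipy.spatial.transform import Rotation as R
def tri(obs):
    A=[];b=[]
    for p,(u,v) in obs:
        E=p["extrinsics"]; x=(u-p["cx"])/p["fx"]; y=(v-p["cy"])/p["fy"]
        for r in (E[0]-x*E[2], E[1]-y*E[2]): A.append(r[:3]); b.append(-r[3])
    s=np.linalg.lstsq(np.array(A),np.array(b),rcond=None)[0]
    return s, np.linalg.norm(np.array(A)@s-np.array(b))
def proj(p,X):
    c=p["extrinsics"][:3,:3]@X+p["extrinsics"][:3,3]
    return np.array([p["fx"]*c[0]/c[2]+p["cx"],p["fy"]*c[1]/c[2]+p["cy"]])
def save(p,n): cv2.imwrite("pics/"+n+".png",p["pixels"][:,:,::-1])
E
python3 - <<'E'
from h import *
s=cams.read_camera("scene");t=cams.read_camera("top")
im=np.vstack([s["pixels"],t["pixels"]]); cv2.imwrite("pics/a.png",cv2.resize(im[:,:,::-1],(480,600),interpolation=cv2.INTER_AREA))
save(s,"s0");save(t,"t0")
for n in ["pump_case","hatch_hinge","hatch_panel","hatch_front","knob_grip","amber_bottle","dappen_dish","cement_pot","seal_mid"]:
    a=cams.pinpoint(s,n);b=cams.pinpoint(t,n)
    print(n,[(np.round(q["xy"]),round(q["score"],2)) for q in a[:2]],[(np.round(q["xy"]),round(q["score"],2)) for q in b[:2]])
    if a and b: X,e=tri([(s,a[0]["xy"]),(t,b[0]["xy"])]); print("   ",X.round(4),round(e,4))
st=robot.read_state();print(st,robot.hold_point_z)
for p in (s,t): print(np.round(-p["extrinsics"][:3,:3].T@p["extrinsics"][:3,3],3))
E
```

```text
pump_case [(array([337., 199.]), 0.74), (array([185., 242.]), 0.72)] [(array([331., 197.]), 0.62)]
    [ 0.6218 -0.029  -0.0434] 0.0028
hatch_hinge [(array([321., 158.]), 0.78)] [(array([329., 167.]), 0.57)]
    [ 0.6903 -0.0174  0.0633] 0.0029
hatch_panel [(array([322., 160.]), 0.86)] [(array([329., 169.]), 0.88)]
    [ 0.6827 -0.0184  0.0659] 0.0029
hatch_front [(array([346., 178.]), 0.82)] [(array([332., 207.]), 0.68)]
    [ 0.5543 -0.0199  0.1506] 0.0049
knob_grip [(array([339., 166.]), 0.6)] [(array([329., 191.]), 0.68)]
    [ 0.5915 -0.0149  0.1583] 0.0019
amber_bottle [(array([443., 166.]), 0.56)] [(array([434., 212.]), 0.56)]
    [ 0.5704 -0.3344 -0.0109] 0.0096
dappen_dish [] [(array([217., 233.]), 0.64)]
cement_pot [(array([183., 243.]), 0.94)] [(array([201., 186.]), 0.68)]
    [ 0.6585  0.3793 -0.0176] 0.0027
seal_mid [(array([347., 208.]), 0.69)] [(array([326., 218.]), 0.69)]
    [ 0.5392 -0.0115  0.0495] 0.0036
{'t': 1.0, 'q': array([-1.34238571e+00,  1.30373177e-01,  1.48823622e+00,  2.77475101e-05,
        1.52300690e+00, -8.53866570e-02]), 'dq': array([ 0.00019171,  0.00157048, -0.00016778,  0.00080226, -0.00053857,
       -0.00161204]), 'joint_torque': array([-9.39719939e-04, -5.59784317e+01, -4.92067909e+01,  7.68118654e-02,
        2.25583173e-02, -2.06027084e-05]), 'tool_pos': array([ 0.18524043, -0.57067633,  0.19203134]), 'orientation': array([-3.10297840e+00, -4.90885692e-01, -4.07699672e-05]), 'force': array([ 0.28241332, -1.19015275, -1.06652535]), 'wrist_torque': array([0.02203777, 0.01850972, 0.01343239]), 'opening': 0.09294884055790038} 0.0188
[-0.002  0.303  1.093]
[0.331 0.027 1.235]
```

View pics/t0.png

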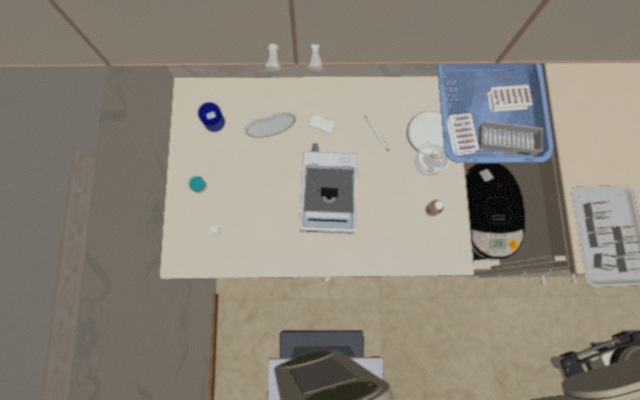

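View pics/s0.png

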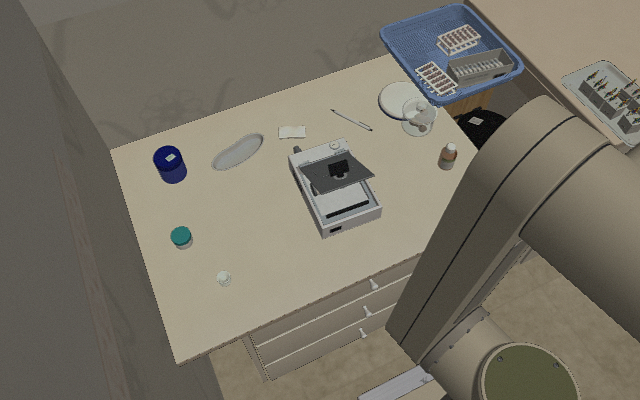

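The top view shows the case at about pixel (329,191) with the knob on it. The scene view shows the hatch open about 0.5 rad, with the bystanders far away. Next I move above the case and look with the wrist camera.

Emit:
step_arm(
  deltas=[
    {"offset": [4.4,-3.3,-1],"roll": 0},
    {"offset": [4.4,-3.3,-1],"roll": 0},
    {"offset": [4.4,-3.3,-1],"roll": 0},
    {"offset": [4.4,-3.3,-1],"roll": 0},
    {"offset": [4.4,-3.3,-1],"roll": 0},
    {"offset": [4.4,-3.3,-1],"roll": 0},
    {"offset": [4.4,-3.3,-1],"roll": 0},
    {"offset": [4.4,-3.3,-1],"roll": 0},
    {"offset": [4.4,-3.3,-1],"roll": 0},
    {"offset": [4.4,-3.3,-1],"roll": 0},
    {"offset": [4.4,-3.3,-1],"roll": 0},
    {"offset": [4.4,-3.3,-1],"roll": 0},
  ],
  fingers=0,
)

```text
t: 2.5
tool_pos: [0.5661, -0.0294, 0.3126]
orientation: [3.103, 0.491, 0.001]
force: [1.2, -0.5, 0.0]
opening: 0.0005
```

Emit:
step_arm(
  deltas=[
    {"offset": [0,0,0],"roll": -0.18},
    {"offset": [0,0,0],"roll": -0.18},
    {"offset": [0,0,0],"roll": -0.18},
    {"offset": [0,0,0],"roll": -0.18},
    {"offset": [0,0,0],"roll": -0.18},
    {"offset": [0,0,0],"roll": -0.18},
    {"offset": [0,0,0],"roll": -0.18},
    {"offset": [0,0,0],"roll": 0},
  ],
)

```text
t: 3.5
tool_pos: [0.5652, -0.0311, 0.3121]
orientation: [2.219, 2.224, 0.0]
force: [-0.6, 0.8, 0.4]
opening: 0.0005
```

Run:
```python
from h import *
st=robot.read_state(); print(st["t"],st["q"].round(3),st["tool_pos"].round(4)); print(R.from_rotvec(st["orientation"]).as_matrix().round(3),st["force"])
w=cams.read_camera("wrist"); t=cams.read_camera("top"); s=cams.read_camera("scene"); save(w,"w1")
print(np.round(-w["extrinsics"][:3,:3].T@w["extrinsics"][:3,3],3), w["fx"])
for n in ["hatch_hinge","hatch_panel","hatch_front","knob_grip","seal_mid"]:
    o=[]
    for p in (w,t,s):
        a=cams.pinpoint(p,n)
        if a: o.append((p,a[0]["xy"])); print(n,a[0]["xy"],round(a[0]["score"],2))
    if len(o)>1: print(tri(o), tri(o[:2]))
```

```text
3.5 [-0.145  0.021  1.387  0.     1.734 -0.147] [ 0.5652 -0.0311  0.3121]
[[-0.002  1.     0.   ]
 [ 1.     0.002 -0.   ]
 [-0.     0.    -1.   ]] [-0.55204508  0.78140539  0.39937931]
[0.566 0.034 0.505] 291.8251871796044
hatch_hinge [399.1, 162.1] 0.6
hatch_hinge [325.5, 168.2] 0.88
hatch_hinge [320.3, 157.5] 0.8
(array([ 0.67947053, -0.01162713,  0.0858192 ]), np.float64(0.007037347119595606)) (array([ 0.65588644, -0.0064045 ,  0.16793448]), np.float64(0.0029677688289736527))
hatch_panel [400.2, 160.2] 0.62
hatch_panel [331.6, 168.9] 0.9
hatch_panel [322.8, 158.8] 0.68
(array([ 0.68707757, -0.02157751,  0.06160359]), np.float64(0.00809066745238206)) (array([ 0.72684046, -0.03369821, -0.08018644]), np.float64(0.0009522498574552189))
hatch_front [311.9, 164.1] 0.73
hatch_front [331.7, 206.2] 0.75
hatch_front [348.0, 179.0] 0.61
(array([ 0.55529227, -0.01842277,  0.14589897]), np.float64(0.007383158641860838)) (array([ 0.55727236, -0.01880782,  0.1244584 ]), np.float64(0.00519440324779415))
knob_grip [339.9, 167.7] 0.7
knob_grip [330.1, 194.5] 0.55
(array([ 0.59222074, -0.01933761,  0.12357497]), np.float64(0.0013325425652792747)) (array([ 0.59222074, -0.01933761,  0.12357497]), np.float64(0.0013325425652792747))
seal_mid [298.4, 159.0] 0.88
seal_mid [326.4, 219.9] 0.84
seal_mid [345.7, 207.6] 0.61
(array([ 0.53359597, -0.01127931,  0.05884132]), np.float64(0.0063658242263110966)) (array([ 0.5328432 , -0.01249273,  0.06181254]), np.float64(0.005089667079981056))
```

View pics/w1.png

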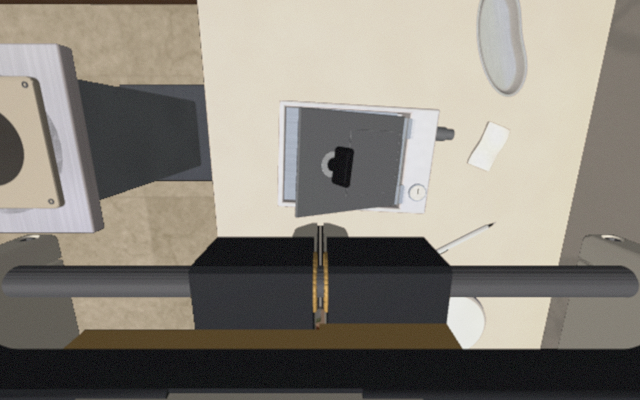

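The wrist view shows the case top with corners near (281,101), (440,109), (424,213) and (277,208). The hatch free edge runs (300,107)-(297,217) and the knob is at (340,167). I'll zoom to get exact corners for a pose fit.

Run:
```python
import cv2
a=cv2.imread("pics/w1.png")[90:226,265:465]; cv2.imwrite("pics/w1z.png",cv2.resize(a,None,fx=4,fy=4,interpolation=cv2.INTER_CUBIC))
```

```text
(no output)
```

View pics/w1z.png

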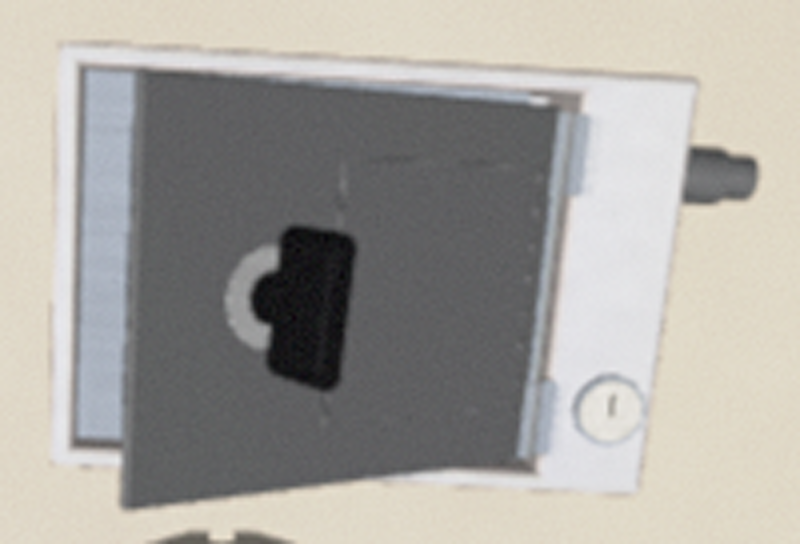

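```bash
cat > fit.py <<'E'
from h import *
from scipy.optimize import least_squares
import pickle
z=lambda a,b:np.array([(a+.5)/4-.5+265,(b+.5)/4-.5+90])
case=[((-100,80,62),z(60,43)),((135,80,62),z(697,80)),((135,-80,62),z(636,492)),((-100,-80,62),z(52,463))]
hat=[((-175,67,2.5),z(146,70)),((-175,-67,2.5),z(131,505)),((-125,0,24.5),z(312,307))]
def world(v,P,h):
    P=np.array(P,float)/1e3
    if h: c,s=np.cos(v[3]),np.sin(v[3]); P=np.array([.085+c*P[0]+s*P[2],P[1],.0625-s*P[0]+c*P[2]])
    return R.from_euler("z",v[2]).apply(P)+[v[0],v[1],0]
if __name__=="__main__":
    w=cams.read_camera("wrist")
    f=lambda v:np.concatenate([proj(w,world(v,P,h))-u for L,h in((case,0),(hat,1)) for P,u in L])
    r=least_squares(f,[.6,-.02,0,.5]); print(r.x.round(4)); print(r.fun.reshape(-1,2).round(1).tolist())
    for n,P in(("front",(-155,0,2.5)),("knob",(-125,0,24.5)),("tip",(-125,0,38.5))): print(n,world(r.x,P,1).round(4), world([*r.x[:3],0],P,1).round(4))
    np.save("v.npy",r.x)
E
python3 fit.py
```

```text
[ 0.6028 -0.0151 -0.0522  0.5561]
[[-0.6, -1.1], [1.8, -0.9], [1.4, 1.2], [-0.9, 0.6], [-0.6, -1.0], [-1.1, 2.2], [0.3, -0.1]]
front [ 0.5576 -0.0127  0.1464] [ 0.5329 -0.0114  0.065 ]
knob [ 0.5946 -0.0147  0.1493] [ 0.5629 -0.013   0.087 ]
tip [ 0.602  -0.015   0.1612] [ 0.5629 -0.013   0.101 ]
```

Emit:
step_arm(
  deltas=[
    {"offset": [0,0,1.4],"roll": 0.18},
    {"offset": [0,0,1.4],"roll": 0.18},
    {"offset": [0,0,1.4],"roll": 0.18},
    {"offset": [0,0,1.4],"roll": 0.18},
    {"offset": [0,0,1.4],"roll": 0.18},
    {"offset": [0,0,1.4],"roll": 0.18},
    {"offset": [0,0,1.4],"roll": 0.18},
    {"offset": [0,0,1.4],"roll": 0.18},
    {"offset": [0,0,1],"roll": 0.18},
    {"offset": [-1.4,-1.8,0],"roll": 0},
    {"offset": [0,0,0],"roll": 0},
    {"offset": [0,0,0],"roll": 0},
  ],
)

```text
t: 5.95
tool_pos: [0.5524, -0.0127, 0.1904]
orientation: [3.14, -0.072, 0.001]
force: [0.5, -0.6, -0.1]
opening: 0.0002
```

Run:
```python
from h import *
st=robot.read_state(); print(st["t"],st["q"].round(3),st["tool_pos"].round(4)); print(R.from_rotvec(st["orientation"]).as_matrix().round(3),st["force"])
w=cams.read_camera("wrist"); save(w,"w2"); s=cams.read_camera("scene")
cv2.imwrite("pics/c2.png",np.vstack([w["pixels"][60:300,100:500],cv2.resize(s["pixels"][120:260,260:400],(400,340))])[:,:,::-1])
```

```text
5.95 [-0.116  0.002  1.625 -0.     1.513  1.501] [ 0.5524 -0.0127  0.1904]
[[ 0.999 -0.046  0.001]
 [-0.046 -0.999 -0.   ]
 [ 0.001  0.    -1.   ]] [ 0.47371308 -0.57227199 -0.07247762]
```

View pics/c2.png

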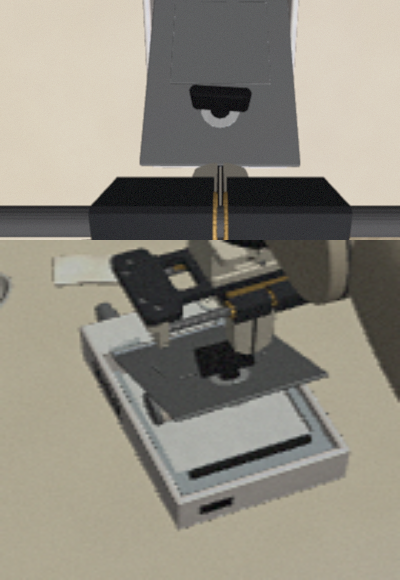

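The closed fingers sit over the front part of the hatch on its middle line, in front of the knob. I push down now.

Emit:
step_arm(
  deltas=[
    {"offset": [0,0,1],"roll": 0},
    {"offset": [0,0,1],"roll": 0},
    {"offset": [0,0,1],"roll": 0},
    {"offset": [0,0,0.7],"roll": 0},
    {"offset": [0,0,0.7],"roll": 0},
    {"offset": [-0.1,0,0.7],"roll": 0},
    {"offset": [-0.1,0,0.7],"roll": 0},
    {"offset": [-0.1,0,0.7],"roll": 0},
    {"offset": [-0.1,0,0.7],"roll": 0},
    {"offset": [-0.1,0,0.7],"roll": 0},
    {"offset": [-0.1,0,0.7],"roll": 0},
    {"offset": [-0.1,0,0.7],"roll": 0},
  ],
)

```text
t: 7.55
tool_pos: [0.545, -0.0121, 0.0966]
orientation: [-3.141, 0.073, 0.0]
force: [-0.9, 0.7, 0.4]
opening: 0.0005
```

Emit:
step_arm(
  deltas=[
    {"offset": [-0.1,0,0.5],"roll": 0},
    {"offset": [-0.1,0,0.5],"roll": 0},
    {"offset": [-0.1,0,0.3],"roll": 0},
    {"offset": [0,0,0],"roll": 0},
  ],
)

```text
t: 8.05
tool_pos: [0.5419, -0.012, 0.0838]
orientation: [-3.141, 0.073, 0.0]
force: [-0.5, -0.0, 0.9]
opening: 0.0009
```

Emit:
step_arm(
  deltas=[
    {"offset": [0,0,0.3],"roll": 0},
    {"offset": [0,0,0.2],"roll": 0},
    {"offset": [0,0,0.1],"roll": 0},
    {"offset": [0,0,0],"roll": 0},
  ],
)

```text
t: 8.55
tool_pos: [0.542, -0.012, 0.0779]
orientation: [-3.141, 0.073, 0.0]
force: [0.1, -0.7, 0.3]
opening: 0.0002
```

Emit:
step_arm(
  deltas=[
    {"offset": [0,0,0.1],"roll": 0},
    {"offset": [0,0,0.1],"roll": 0},
    {"offset": [0,0,0],"roll": 0},
  ],
)

```text
t: 8.93
tool_pos: [0.5421, -0.012, 0.076]
orientation: [3.141, -0.073, -0.0]
force: [-0.5, -0.1, 1.2]
opening: 0.0002
```

Emit:
step_arm(
  deltas=[
    {"offset": [0,0,0.1],"roll": 0},
    {"offset": [0,0,0.1],"roll": 0},
    {"offset": [0,0,0],"roll": 0},
  ],
)

```text
t: 9.3
tool_pos: [0.542, -0.012, 0.0739]
orientation: [3.141, -0.073, -0.0]
force: [-0.8, -0.7, -0.0]
opening: 0.0003
```

Run:
```python
from h import *
w=cams.read_camera("wrist"); s=cams.read_camera("scene")
cv2.imwrite("pics/c3.png",np.vstack([w["pixels"][20:260,100:500],cv2.resize(s["pixels"][130:270,260:400],(400,340))])[:,:,::-1])
```

```text
(no output)
```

View pics/c3.png

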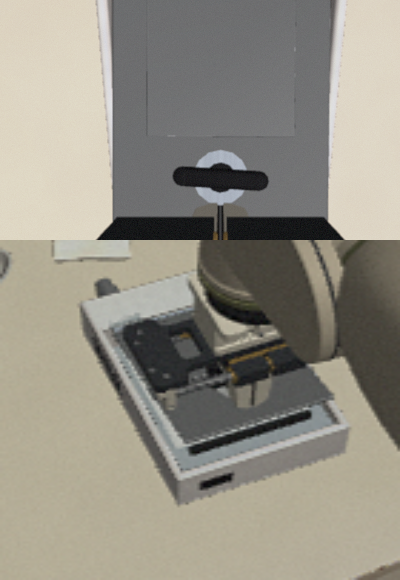

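The hatch has followed the fingers and is nearly level (wing at (320,198) in the full wrist picture). I continue in small steps, feeling for the seal.

Emit:
step_arm(
  deltas=[
    {"offset": [0,0,0.1],"roll": 0},
    {"offset": [0,0,0.1],"roll": 0},
    {"offset": [0,0,0],"roll": 0},
  ],
)

```text
t: 9.78
tool_pos: [0.542, -0.0119, 0.0719]
orientation: [-3.141, 0.073, 0.0]
force: [-1.1, -0.0, -0.1]
opening: 0.0007
```

Emit:
step_arm(
  deltas=[
    {"offset": [0,0,0.1],"roll": 0},
    {"offset": [0,0,0.1],"roll": 0},
    {"offset": [0,0,0],"roll": 0},
  ],
)

```text
t: 10.15
tool_pos: [0.542, -0.0119, 0.0699]
orientation: [-3.141, 0.073, 0.0]
force: [0.3, 0.4, 1.0]
opening: 0.0006
```

Emit:
step_arm(
  deltas=[
    {"offset": [0,0,0.1],"roll": 0},
    {"offset": [0,0,0.1],"roll": 0},
    {"offset": [0,0,0],"roll": 0},
  ],
)

```text
t: 10.52
tool_pos: [0.542, -0.012, 0.0679]
orientation: [-3.141, 0.073, 0.0]
force: [-0.2, 0.4, 0.8]
opening: 0.0006
```

Emit:
step_arm(
  deltas=[
    {"offset": [0,0,0.1],"roll": 0},
    {"offset": [0,0,0.1],"roll": 0},
    {"offset": [0,0,0],"roll": 0},
  ],
)

```text
t: 10.9
tool_pos: [0.542, -0.012, 0.0659]
orientation: [-3.141, 0.073, 0.0]
force: [-0.4, -0.4, 0.5]
opening: 0.0002
```

Emit:
step_arm(
  deltas=[
    {"offset": [0,0,0.1],"roll": 0},
    {"offset": [0,0,0.1],"roll": 0},
    {"offset": [0,0,0],"roll": 0},
  ],
)

```text
t: 11.28
tool_pos: [0.542, -0.012, 0.0639]
orientation: [-3.141, 0.073, 0.0]
force: [-0.5, 0.5, 0.5]
opening: 0.001
```

Emit:
step_arm(
  deltas=[
    {"offset": [0,0,0.1],"roll": 0},
    {"offset": [0,0,0.1],"roll": 0},
    {"offset": [0,0,0],"roll": 0},
  ],
)

```text
t: 11.65
tool_pos: [0.542, -0.0119, 0.0619]
orientation: [-3.141, 0.072, 0.0]
force: [-0.2, 0.1, 0.1]
opening: 0.0006
```

Emit:
step_arm(
  deltas=[
    {"offset": [0,0,0.1],"roll": 0},
    {"offset": [0,0,0.1],"roll": 0},
    {"offset": [0,0,0],"roll": 0},
  ],
)

```text
t: 12.02
tool_pos: [0.542, -0.012, 0.0599]
orientation: [-3.141, 0.073, 0.0]
force: [-0.3, -0.0, 0.7]
opening: 0.0005
```

Emit:
step_arm(
  deltas=[
    {"offset": [0,0,0.1],"roll": 0},
    {"offset": [0,0,0.1],"roll": 0},
    {"offset": [0,0,0],"roll": 0},
  ],
)

```text
t: 12.4
tool_pos: [0.542, -0.012, 0.0579]
orientation: [3.141, -0.073, -0.0]
force: [0.1, 0.4, 0.5]
opening: 0.0005
```

Run:
```python
from h import *
F=[]
for i in range(3):
    w=cams.read_camera("wrist"); F.append(robot.read_state()["force"])
print(np.mean(F,0).round(2))
s=cams.read_camera("scene")
cv2.imwrite("pics/c4.png",np.vstack([w["pixels"][20:260,100:500],cv2.resize(s["pixels"][130:270,260:400],(400,340))])[:,:,::-1])
```

```text
[-0.41  0.45  0.08]
```

View pics/c4.png

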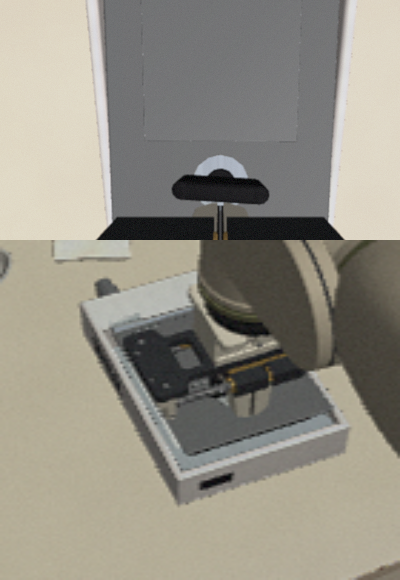

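The hatch is now inside the bay, slightly below level, and still moving freely. I keep feeling downwards.

Emit:
step_arm(
  deltas=[
    {"offset": [0,0,0.1],"roll": 0},
    {"offset": [0,0,0],"roll": 0},
  ],
)

```text
t: 12.85
tool_pos: [0.5421, -0.012, 0.057]
orientation: [-3.141, 0.073, 0.0]
force: [0.2, 0.1, 1.0]
opening: 0.0005
```

Emit:
step_arm(
  deltas=[
    {"offset": [0,0,0.1],"roll": 0},
    {"offset": [0,0,0],"roll": 0},
  ],
)

```text
t: 13.1
tool_pos: [0.542, -0.012, 0.056]
orientation: [3.141, -0.073, -0.0]
force: [-0.2, 0.2, 0.8]
opening: 0.0006
```

Emit:
step_arm(
  deltas=[
    {"offset": [0,0,0.1],"roll": 0},
    {"offset": [0,0,0],"roll": 0},
  ],
)

```text
t: 13.35
tool_pos: [0.542, -0.012, 0.0549]
orientation: [-3.141, 0.073, 0.0]
force: [-0.8, 0.3, 0.8]
opening: 0.0002
```

Emit:
step_arm(
  deltas=[
    {"offset": [0,0,0.1],"roll": 0},
    {"offset": [0,0,0],"roll": 0},
  ],
)

```text
t: 13.6
tool_pos: [0.542, -0.012, 0.0539]
orientation: [-3.141, 0.073, 0.0]
force: [-0.3, -0.5, 0.3]
opening: 0.0006
```

Emit:
step_arm(
  deltas=[
    {"offset": [0,0,0.1],"roll": 0},
    {"offset": [0,0,0],"roll": 0},
  ],
)

```text
t: 13.85
tool_pos: [0.542, -0.012, 0.0529]
orientation: [-3.141, 0.073, 0.0]
force: [0.6, -0.6, 0.1]
opening: 0.0007
```

Emit:
step_arm(
  deltas=[
    {"offset": [0,0,0.1],"roll": 0},
    {"offset": [0,0,0],"roll": 0},
  ],
)

```text
t: 14.1
tool_pos: [0.542, -0.012, 0.0519]
orientation: [-3.141, 0.073, 0.0]
force: [-0.8, -0.4, -0.0]
opening: 0.0008
```

Run:
```python
from h import *
F=[]
for i in range(2):
    w=cams.read_camera("wrist"); F.append(robot.read_state()["force"])
s=cams.read_camera("scene"); t=cams.read_camera("top");st=robot.read_state(); F.append(st["force"])
print(np.mean(F,0).round(2),st["joint_torque"].round(2))
v=np.load("v.npy")
from fit import world
for n,P in (("hatch_front",(-155,0,2.5)),("knob_grip",(-125,0,24.5))):
  for nm,p in(("w",w),("s",s),("t",t)):
    a=cams.pinpoint(p,n); print(n,nm,a and (a[0]["xy"],a[0]["score"]),[proj(p,world([*v[:3],x],P,1)).round(1).tolist() for x in(.06,0,-.06,-.12)])
save(w,"w5"); cv2.imwrite("pics/w5z.png",cv2.resize(w["pixels"][100:260,180:460],None,fx=2.8,fy=2.8,interpolation=cv2.INTER_CUBIC)[:,:,::-1])
```

```text
[-0.03 -0.3  -0.28] [ 0.000e+00 -5.003e+01 -4.548e+01  2.000e-02 -1.100e-01  0.000e+00]
hatch_front w [] [[318.9, 249.2], [318.9, 244.0], [319.0, 238.4], [319.0, 232.7]]
hatch_front s ([346.0, 200.3], 0.56) [[347.3, 204.2], [347.2, 206.4], [347.1, 208.3], [346.8, 210.0]]
hatch_front t ([328.9, 217.9], 0.86) [[327.4, 218.5], [327.2, 219.2], [327.2, 219.8], [327.1, 220.1]]
knob_grip w ([323.6, 212.5], 0.87) [[319.0, 210.6], [319.1, 209.7], [319.1, 208.1], [319.1, 205.9]]
knob_grip s ([343.2, 188.6], 0.56) [[342.3, 189.6], [342.5, 191.8], [342.6, 193.9], [342.7, 195.8]]
knob_grip t ([218.6, 233.4], 0.27) [[328.0, 206.3], [327.9, 207.4], [327.8, 208.4], [327.7, 209.2]]
```

View pics/w5z.png

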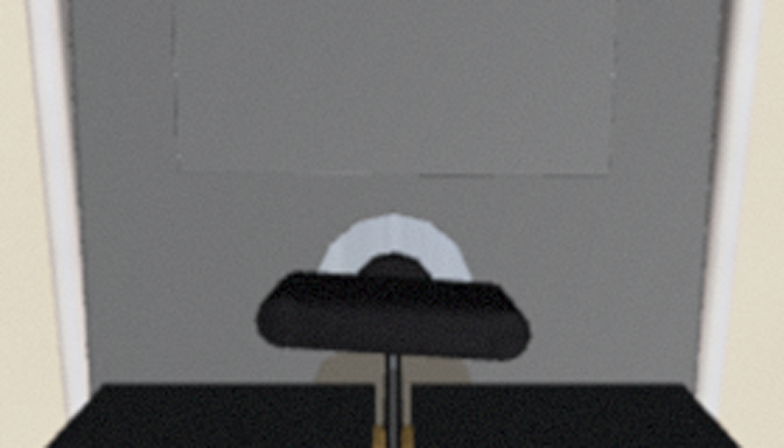

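Run:
```python
from h import *
from fit import world
w=cams.read_camera("wrist"); v=np.load("v.npy")
print(w["extrinsics"].round(3).tolist(), robot.read_state()["force"])
zz=lambda u,vv:((u-180)*2.8,(vv-100)*2.8)
def line(f,rows):
    X=np.array([f(r) for r in np.linspace(0,175,60)]); p=np.array([zz(*proj(w,x)) for x in X]); o=np.argsort(p[:,1]); return np.interp(rows,p[o,1],p[o,0]).round(1)
rows=[20,200,370]
for y in (80,71,-71,-80): print("case",y,line(lambda r:world(v,(85-r,y,62),0),rows))
for a in (.1,.05,0,-.05,-.1):
    print("hatch",a,[line(lambda r:world([*v[:3],a],(-r,y,2.5),1),rows).tolist() for y in(67,-67)], "panel line / hub", zz(*proj(w,world([*v[:3],a],(-125+26,0,2.5),1))))
img=cv2.imread("pics/w5.png").mean(2)
for rr in rows: 
    y=int(rr/2.8+100); print(rr, "L",[int(x) for x in img[y,184:220]],"R",[int(x) for x in img[y,420:456]])
```

```text
[[-0.046, -0.999, -0.001, 0.012], [-0.97, 0.044, 0.239, 0.533], [-0.239, 0.012, -0.971, 0.383], [0.0, 0.0, 0.0, 1.0]] [ 0.95109808 -0.47598214 -0.1383414 ]
case 80 [17.6 35.4 52.2]
case 71 [59.6 75.3 90.1]
case -71 [723.2 705.3 688.5]
case -80 [765.2 745.3 726.4]
hatch 0.1 [[60.1, 69.0, 77.4], [722.3, 711.2, 700.8]] panel line / hub (np.float64(390.3083541665284), np.float64(166.91995333378344))
hatch 0.05 [[66.7, 78.8, 90.1], [715.8, 701.6, 688.2]] panel line / hub (np.float64(390.3530763430895), np.float64(166.58121949855348))
hatch 0 [[73.0, 88.0, 102.2], [709.7, 692.5, 676.3]] panel line / hub (np.float64(390.40225635397996), np.float64(165.1244868335657))
hatch -0.05 [[79.0, 96.9, 113.8], [703.8, 683.8, 664.9]] panel line / hub (np.float64(390.4554610683584), np.float64(162.6406134314325))
hatch -0.1 [[84.8, 105.4, 124.9], [698.1, 675.4, 654.0]] panel line / hub (np.float64(390.5123054458858), np.float64(159.21161660033087))
20 L [215, 214, 213, 214, 213, 197, 190, 206, 217, 219, 222, 224, 222, 221, 217, 214, 198, 168, 140, 125, 112, 99, 107, 119, 114, 115, 115, 112, 114, 117, 1
[... 249 characters left out ...]
3, 212, 213, 213, 211, 202, 199, 205, 215, 220, 222, 221, 220, 219, 216, 212, 189, 142, 104, 104, 112, 116, 116, 115, 114, 115, 112, 113, 114, 115] R [122, 125, 122, 124, 125, 126, 120, 122, 122, 122, 123, 123, 110, 110, 136, 164, 190, 204, 211, 220, 220, 219, 221, 220, 217, 216, 215, 213, 214, 214, 216, 213, 213, 213, 212, 214]
370 L [210, 212, 212, 212, 212, 212, 212, 213, 213, 212, 213, 213, 211, 213, 210, 212, 213, 200, 197, 206, 215, 221, 220, 221, 219, 220, 216, 172, 111, 111, 114, 116, 113, 115, 111, 115] R [123, 126, 127, 124, 125, 124, 124, 118, 120, 160, 192, 204, 215, 220, 220, 223, 221, 220, 216, 214, 213, 211, 214, 214, 212, 211, 211, 214, 214, 212, 211, 212, 210, 212, 212, 214]
```

Run:
```python
from h import *
from fit import world
s=cams.read_camera("scene"); w=cams.read_camera("wrist"); v=np.load("v.npy"); st=robot.read_state(); print(st["tool_pos"],st["force"])
def ov(p,x0,y0,x1,y1,k):
    im=cv2.resize(p["pixels"][y0:y1,x0:x1,::-1],None,fx=k,fy=k,interpolation=cv2.INTER_CUBIC).copy()
    pt=lambda X:tuple(int(round(c)) for c in (proj(p,X)-[x0,y0]+.5)*k)
    for a,c in((.075,(0,0,255)),(-.085,(255,0,255))):
        P=[pt(world([*v[:3],a],q,1)) for q in((-2,67,2.5),(-175,67,2.5),(-175,-67,2.5),(-2,-67,2.5))]
        for i in range(4): cv2.line(im,P[i],P[(i+1)%4],c,1)
    P=[pt(world(v,q,0)) for q in((-100,80,62),(135,80,62),(135,-80,62),(-100,-80,62))]
    for i in range(4): cv2.line(im,P[i],P[(i+1)%4],(0,200,0),1)
    cv2.circle(im,pt(st["tool_pos"]),4,(0,255,255),1)
    return im
A=ov(s,280,130,390,240,4); B=ov(w,165,90,475,270,1.25*1.04)
A=A[:,:400]; B=cv2.resize(B,(395,230)); B=cv2.copyMakeBorder(B,0,A.shape[0]-230,0,0,cv2.BORDER_CONSTANT)
cv2.imwrite("pics/o6.png",np.hstack([A,B]))
```

```text
[ 0.54206751 -0.01199003  0.05204381] [-0.8824535   0.57264478  0.51233113]
```

View pics/o6.png

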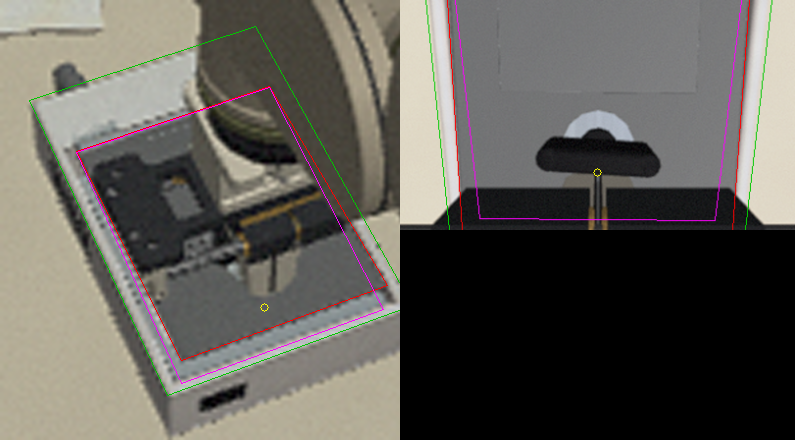

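Both cameras put the hatch at about +0.075 rad, so the contact lies roughly 20 mm above the reported TCP. That explains why no seal force has shown yet. I go on down in small steps, watching the force.

Emit:
step_arm(
  deltas=[
    {"offset": [0,0,0.1],"roll": 0},
    {"offset": [0,0,0.1],"roll": 0},
    {"offset": [0,0,0],"roll": 0},
  ],
)

```text
t: 15.12
tool_pos: [0.542, -0.012, 0.0499]
orientation: [-3.141, 0.073, 0.0]
force: [0.4, -0.6, 0.2]
opening: 0.0005
```

Emit:
step_arm(
  deltas=[
    {"offset": [0,0,0.1],"roll": 0},
    {"offset": [0,0,0.1],"roll": 0},
    {"offset": [0,0,0],"roll": 0},
  ],
)

```text
t: 15.5
tool_pos: [0.542, -0.0119, 0.0479]
orientation: [-3.141, 0.072, 0.0]
force: [-0.2, -0.2, 0.3]
opening: 0.0003
```

Emit:
step_arm(
  deltas=[
    {"offset": [0,0,0.1],"roll": 0},
    {"offset": [0,0,0.1],"roll": 0},
    {"offset": [0,0,0],"roll": 0},
  ],
)

```text
t: 15.88
tool_pos: [0.542, -0.012, 0.0459]
orientation: [-3.141, 0.073, 0.0]
force: [-0.3, -0.4, 0.6]
opening: 0.0003
```

```bash
cat > ang.py <<'E'
from h import *
from fit import world
from scipy.optimize import least_squares
def angle(w,v,rows=range(130,226,6)):
    g=cv2.GaussianBlur(w["pixels"],(3,3),0).mean(2); E=[]
    for r in rows:
        for sgn in(1,-1):
            c=320+sgn*75
            while 5<c<634 and g[r,c]<150: c+=sgn
            E.append((r,c,-sgn))
    def f(x):
        o=[]
        r_=np.linspace(2,175,80)
        for sg in(1,-1):
            p=np.array([proj(w,world([v[0],v[1]+x[1],v[2]+x[2],x[0]],(-r,67*sg,2.5),1)) for r in r_]); i=np.argsort(p[:,1])
            o+=[np.interp(r,p[i,1],p[i,0])-c for r,c,s in E if s==sg]
        return o
    q=least_squares(f,[0.05,0,0],loss="soft_l1"); return q.x, np.abs(q.fun).mean()
if __name__=="__main__":
    v=np.load("v.npy"); w=cams.read_camera("wrist"); s=cams.read_camera("scene"); st=robot.read_state()
    print(angle(w,v),st["tool_pos"],st["force"]); 
    for n in("hatch_front","knob_grip"): print(n,[cams.pinpoint(p,n)[:1] for p in(w,s)])
    save(s,"s7");save(w,"w7")
E
python3 ang.py
```

```text
(array([ 0.08224615, -0.00094009, -0.00115888]), np.float64(0.8417607277851387)) [ 0.54210176 -0.01198597  0.04595703] [-0.5029785  -0.95836104 -0.85162472]
hatch_front [[], [{'xy': [348.6, 203.0], 'score': 0.63}]]
knob_grip [[{'xy': [320.3, 216.3], 'score': 0.82}], [{'xy': [341.7, 187.8], 'score': 0.51}]]
```

Run:
```python
import cv2,numpy as np
a=cv2.imread("pics/s7.png")[165:240,310:390]; b=cv2.imread("pics/w7.png")[170:270,240:400]
A=cv2.resize(a,None,fx=7,fy=7,interpolation=cv2.INTER_CUBIC)
A=cv2.convertScaleAbs(A,alpha=1.4); cv2.imwrite("pics/z8.png",A)
```

```text
(no output)
```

View pics/z8.png

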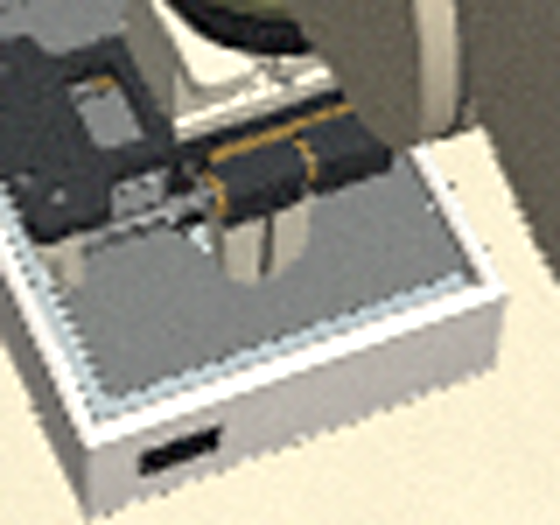

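The scene zoom shows the hatch sunk into the bay with the fingertips resting on it near (262,285), so it is still moving down. I continue to feel.

Emit:
step_arm(
  deltas=[
    {"offset": [0,0,0.1],"roll": 0},
    {"offset": [0,0,0],"roll": 0},
  ],
)

```text
t: 16.42
tool_pos: [0.5421, -0.012, 0.045]
orientation: [-3.141, 0.073, -0.0]
force: [0.0, -0.4, 0.5]
opening: 0.0006
```

Emit:
step_arm(
  deltas=[
    {"offset": [0,0,0.1],"roll": 0},
    {"offset": [0,0,0],"roll": 0},
  ],
)

```text
t: 16.68
tool_pos: [0.5421, -0.012, 0.044]
orientation: [3.141, -0.073, -0.0]
force: [-0.2, 0.1, 0.3]
opening: 0.0005
```

Emit:
step_arm(
  deltas=[
    {"offset": [0,0,0.1],"roll": 0},
    {"offset": [0,0,0],"roll": 0},
  ],
)

```text
t: 16.92
tool_pos: [0.542, -0.012, 0.0429]
orientation: [-3.141, 0.073, 0.0]
force: [0.2, 0.2, -0.9]
opening: 0.0006
```

Run:
```python
from h import *
from fit import world
s=cams.read_camera("scene"); v=np.load("v.npy"); st=robot.read_state(); print(st["tool_pos"],st["force"],st["joint_torque"].round(2))
a=s["pixels"].mean(2); b=cv2.imread("pics/s7.png").mean(2)
# column profiles through hatch front edge / front wall
for c in (335,360):
    print(c,[int(x) for x in b[205:240,c]],[int(x) for x in a[205:240,c]])
    for A in(.08,0,-.06,-.12):
        P=np.array([proj(s,world([*v[:3],A],(-175,y,2.5),1)) for y in(67,-67)]); print(A,np.interp(c,P[:,0],P[:,1]).round(1))
    for x in(-100,-94): 
        P=np.array([proj(s,world(v,(x,y,62),0)) for y in(80,-80)]); print("wall",x,np.interp(c,P[:,0],P[:,1]).round(1))
print("tcp",proj(s,st["tool_pos"]))
```

```text
[ 0.54202259 -0.01196188  0.04294516] [-0.23177179  0.37325583 -0.1732884 ] [ 1.000e-02 -5.024e+01 -4.511e+01  3.000e-02 -1.100e-01  0.000e+00]
335 [95, 92, 95, 96, 91, 92, 96, 94, 95, 92, 93, 97, 95, 86, 148, 142, 166, 184, 187, 144, 124, 131, 88, 12, 19, 19, 100, 128, 123, 133, 171, 168, 168, 168, 169] [92, 96, 96, 93, 91, 95, 92, 98, 92, 94, 99, 97, 94, 86, 144, 144, 166, 184, 186, 138, 125, 131, 87, 4, 9, 17, 102, 128, 125, 132, 168, 170, 166, 168, 168]
0.08 215.5
0 218.7
-0.06 220.8
-0.12 222.6
wall -100 223.3
wall -94 220.9
360 [95, 95, 92, 94, 74, 145, 140, 178, 190, 195, 129, 126, 129, 130, 124, 125, 127, 126, 126, 132, 125, 170, 171, 167, 167, 168, 168, 166, 168, 169, 169, 166, 168, 168, 166] [94, 95, 99, 94, 87, 139, 141, 177, 189, 196, 126, 128, 128, 127, 126, 128, 123, 125, 129, 134, 122, 169, 169, 169, 167, 169, 166, 166, 171, 169, 168, 168, 167, 165, 165]
0.08 206.4
0 209.5
-0.06 211.6
-0.12 213.4
wall -100 214.1
wall -94 211.7
tcp [345.43008786 208.05777037]
```

Run:
```python
from h import *
s=cams.read_camera("scene"); save(s,"s9"); w=cams.read_camera("wrist"); save(w,"w9"); a=s["pixels"].mean(2); b=cv2.imread("pics/s7.png").mean(2)
for c in (344,346,348,350): print(c,[int(x) for x in b[194:214,c]],[int(x) for x in a[194:214,c]])
F=[robot.read_state()["force"]]
for i in range(5): cams.read_camera("top"); F.append(robot.read_state()["force"])
print(np.mean(F,0))
st=robot.read_state(); print(w["extrinsics"][:3,3], proj(w,st["tool_pos"]), st["q"], st["wrist_torque"])
t=a[165:240,310:390]; 
A=cv2.resize(s["pixels"][170:220,315:385,::-1],None,fx=8,fy=8,interpolation=cv2.INTER_CUBIC); B=cv2.resize(w["pixels"][170:260,250:390,::-1],None,fx=4,fy=4,interpolation=cv2.INTER_CUBIC)
A=A[:240]; A=cv2.convertScaleAbs(A,alpha=1.4); B=B[:360]
cv2.imwrite("pics/z9.png",np.vstack([cv2.resize(A,(560,240)),cv2.convertScaleAbs(B,alpha=1.8)]))
```

```text
344 [31, 28, 30, 118, 124, 116, 115, 121, 118, 114, 118, 99, 94, 93, 91, 91, 95, 89, 95, 89] [29, 30, 33, 47, 122, 118, 119, 117, 118, 118, 116, 119, 98, 96, 96, 90, 92, 93, 97, 93]
346 [31, 27, 74, 125, 121, 122, 121, 124, 123, 123, 121, 106, 95, 94, 93, 93, 95, 94, 90, 95] [35, 30, 33, 120, 120, 125, 120, 124, 124, 123, 118, 122, 94, 98, 92, 94, 97, 93, 96, 95]
348 [32, 39, 45, 43, 51, 55, 57, 58, 69, 80, 100, 96, 91, 95, 91, 95, 97, 93, 100, 106] [35, 29, 40, 46, 48, 60, 56, 58, 70, 77, 81, 102, 94, 92, 96, 97, 91, 94, 92, 95]
350 [28, 122, 124, 119, 118, 119, 116, 118, 116, 106, 94, 94, 93, 93, 99, 97, 92, 94, 81, 138] [28, 71, 121, 122, 119, 120, 116, 117, 121, 119, 108, 91, 96, 93, 96, 96, 91, 97, 95, 105]
[-0.51754905 -0.05285046  0.10735103]
[0.01237961 0.53502316 0.37462656] [319.14899094 224.32780069] [-1.16639256e-01  9.91459983e-02  1.80307912e+00  1.36841049e-05
  1.23943194e+00  1.50038038e+00] [-0.01082674 -0.01008155  0.03106523]
```

View pics/z9.png

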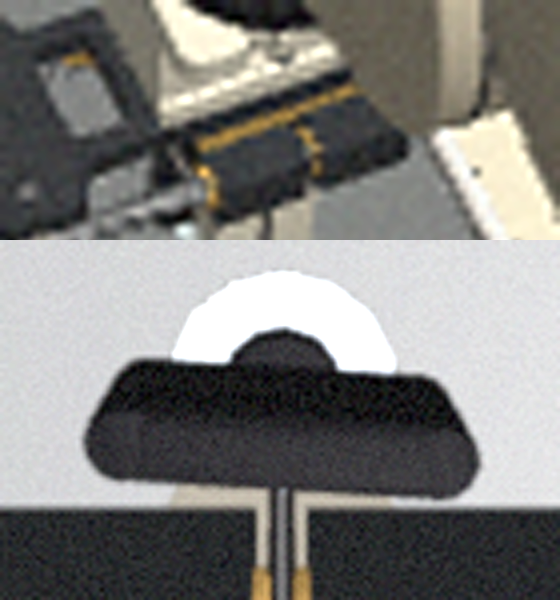

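Emit:
step_arm(
  deltas=[
    {"offset": [0,0,0.1],"roll": 0},
    {"offset": [0,0,0.1],"roll": 0},
    {"offset": [0,0,0],"roll": 0},
  ],
)

```text
t: 17.7
tool_pos: [0.542, -0.012, 0.0409]
orientation: [3.141, -0.072, -0.0]
force: [0.9, -0.2, 0.7]
opening: 0.0006
```

Emit:
step_arm(
  deltas=[
    {"offset": [0,0,0.1],"roll": 0},
    {"offset": [0,0,0.1],"roll": 0},
    {"offset": [0,0,0],"roll": 0},
  ],
)

```text
t: 18.08
tool_pos: [0.542, -0.012, 0.0389]
orientation: [-3.141, 0.073, 0.0]
force: [-0.3, -0.5, 0.6]
opening: 0.0
```

Run:
```python
from h import *
s=cams.read_camera("scene"); w=cams.read_camera("wrist"); a=s["pixels"].mean(2); b=cv2.imread("pics/s9.png").mean(2)
for c in (346,350): print(c,[int(x) for x in b[194:214,c]],[int(x) for x in a[194:214,c]])
for c in (335,360): print(c,[int(x) for x in b[206:225,c]],[int(x) for x in a[206:225,c]])
st=robot.read_state(); print(st["tool_pos"],st["force"])
```

```text
346 [35, 30, 33, 120, 120, 125, 120, 124, 124, 123, 118, 122, 94, 98, 92, 94, 97, 93, 96, 95] [34, 26, 26, 31, 122, 125, 124, 122, 124, 121, 120, 119, 120, 97, 97, 97, 100, 95, 98, 95]
350 [28, 71, 121, 122, 119, 120, 116, 117, 121, 119, 108, 91, 96, 93, 96, 96, 91, 97, 95, 105] [28, 30, 71, 124, 121, 120, 119, 115, 116, 120, 118, 103, 95, 95, 95, 94, 95, 95, 97, 94]
335 [93, 94, 94, 95, 93, 97, 96, 92, 93, 96, 95, 96, 87, 140, 144, 168, 181, 188, 141] [94, 97, 100, 99, 94, 95, 97, 94, 96, 95, 93, 98, 94, 86, 142, 166, 185, 187, 142]
360 [97, 97, 93, 87, 141, 142, 177, 190, 193, 126, 124, 129, 128, 125, 126, 123, 129, 125, 135] [98, 98, 97, 95, 85, 136, 178, 190, 197, 127, 125, 128, 129, 129, 126, 121, 127, 128, 136]
[ 0.54202453 -0.01196475  0.03891095] [ 0.01694156  1.06324177 -0.59782206]
```

The edge row in the picture moves one pixel at a time. The hatch is in fact following the fingers, with contact about 20 mm above the reported TCP. I continue to the seal.

Emit:
step_arm(
  deltas=[
    {"offset": [0,0,0.1],"roll": 0},
    {"offset": [0,0,0.1],"roll": 0},
    {"offset": [0,0,0],"roll": 0},
  ],
)

```text
t: 18.55
tool_pos: [0.5421, -0.012, 0.037]
orientation: [-3.141, 0.073, 0.0]
force: [-0.0, -0.2, 0.6]
opening: 0.0004
```

Emit:
step_arm(
  deltas=[
    {"offset": [0,0,0.1],"roll": 0},
    {"offset": [0,0,0.1],"roll": 0},
    {"offset": [0,0,0],"roll": 0},
  ],
)

```text
t: 18.92
tool_pos: [0.5422, -0.012, 0.0353]
orientation: [3.141, -0.073, 0.0]
force: [-1.5, 0.3, 4.4]
opening: 0.0007
```

Emit:
step_arm(
  deltas=[
    {"offset": [0,0,0.1],"roll": 0},
    {"offset": [0,0,0.1],"roll": 0},
    {"offset": [0,0,0],"roll": 0},
  ],
)

```text
t: 19.3
tool_pos: [0.5422, -0.012, 0.0338]
orientation: [3.141, -0.073, 0.0]
force: [-4.2, 0.6, 9.6]
opening: 0.0006
```

The seal is felt: 4.4 N at z=.0353 and 9.6 N at .0338, so contact is at TCP z of about .0364. Now I lift, turn to the wing and open partly.

Emit:
step_arm(
  deltas=[
    {"offset": [0,0,-0.4],"roll": 0},
    {"offset": [-0.1,0,-1.1],"roll": 0},
    {"offset": [0,0,-1.5],"roll": 0},
    {"offset": [0,0,-1.5],"roll": 0},
    {"offset": [0,0,-1.5],"roll": 0},
    {"offset": [0,0,-1.5],"roll": -0.15},
    {"offset": [0,0,-1],"roll": -0.17},
    {"offset": [0,0,0],"roll": -0.17},
    {"offset": [0,0,0],"roll": -0.17},
    {"offset": [0,0,0],"roll": -0.17},
    {"offset": [0,0,0],"roll": -0.17},
  ],
)

```text
t: 20.68
tool_pos: [0.5413, -0.0119, 0.119]
orientation: [2.787, 1.45, 0.001]
force: [-0.1, -0.2, -0.2]
opening: 0.0009
```

Emit:
step_arm(
  deltas=[
    {"offset": [0,0,0],"roll": -0.17},
    {"offset": [0,0,0],"roll": -0.17},
    {"offset": [0,0,0],"roll": -0.165},
    {"offset": [0.1,1,0],"roll": 0},
    {"offset": [0,1.1,0],"roll": 0},
    {"offset": [0,0,0],"roll": 0},
  ],
  fingers=4,
  grip_force=45,
)

```text
t: 21.42
tool_pos: [0.563, -0.0134, 0.1182]
orientation: [2.344, 2.091, 0.0]
force: [-0.1, 0.7, 0.6]
opening: 0.0401
```

Run:
```python
from h import *
from fit import world
st=robot.read_state(); M=R.from_rotvec(st["orientation"]).as_matrix(); print(st["t"],st["tool_pos"].round(4),M[:,0].round(3),st["force"],st["opening"])
w=cams.read_camera("wrist"); s=cams.read_camera("scene"); save(w,"w10"); v=np.load("v.npy")
m=cams.silhouettes(w,"wing_knob")
for q in m[:2]:
    k=q["mask"].astype(np.uint8); print(q["score"],q["xy"],k.sum(),cv2.minAreaRect(cv2.findNonZero(k)))
for a in(.0,-.05):
  print(a,[proj(w,world([*v[:3],a],P,1)).round(1).tolist() for P in((-125,0,38.5),(-125,24,38.5),(-125,-24,38.5),(-125,0,2.5))])
print("tcp",proj(w,st["tool_pos"]),proj(w,st["tool_pos"]+[0,0,.02]),[cams.pinpoint(p,"knob_grip")[:1] for p in (w,s)],[proj(s,world([*v[:3],a],(-125,0,24.5),1)).round(1) for a in(0,-.05)])
im=w["pixels"][90:330,180:460,::-1]; cv2.imwrite("pics/w10z.png",cv2.resize(cv2.convertScaleAbs(im,alpha=1.4),None,fx=2.4,fy=2.4,interpolation=cv2.INTER_CUBIC))
```

```text
21.425 [ 0.563  -0.0134  0.1182] [0.114 0.993 0.   ] [-0.05413912  0.6645341   0.62206236] 0.04014115478232929
0.74 [316.5, 206.4] 899 ((317.0, 209.0), (64.0, 18.0), 90.0)
0.0 [[318.1, 214.2], [316.0, 182.9], [320.0, 243.9], [318.3, 201.9]]
-0.05 [[315.8, 211.9], [313.8, 181.4], [317.8, 240.9], [318.3, 200.1]]
tcp [318.19126876 222.09410327] [318.04136745 232.39158176] [[{'xy': [317.0, 209.4], 'score': 0.63}], [{'xy': [347.1, 194.5], 'score': 0.62}]] [array([342.5, 191.8]), array([342.6, 193.5])]
```

View pics/w10z.png

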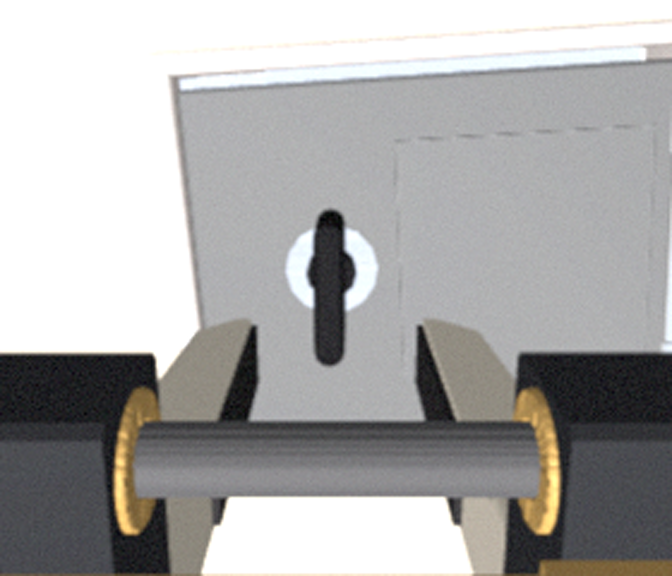

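The fingers straddle the wing, parallel to it (wing at zoom x of about 329, fingers centred at 336, roughly 1 mm off). I shift 1 mm and descend.

Emit:
step_arm(
  deltas=[
    {"offset": [0,-0.1,1.2],"roll": 0},
    {"offset": [0,0,1.2],"roll": 0},
    {"offset": [0,0,1.2],"roll": 0},
    {"offset": [0,0,1.2],"roll": 0},
    {"offset": [0,0,0.8],"roll": 0},
    {"offset": [0,0,0.4],"roll": 0},
    {"offset": [0,0,0],"roll": 0},
  ],
)

```text
t: 22.55
tool_pos: [0.561, -0.0132, 0.0578]
orientation: [-2.342, -2.093, 0.0]
force: [1.0, 0.8, -0.1]
opening: 0.0401
```

Emit:
step_arm(
  deltas=[
    {"offset": [0,0,0.5],"roll": 0},
    {"offset": [0,0,0.5],"roll": 0},
    {"offset": [0,0,0],"roll": 0},
  ],
)

```text
t: 22.92
tool_pos: [0.5606, -0.0131, 0.0475]
orientation: [-2.342, -2.093, 0.001]
force: [-0.6, -0.6, 0.0]
opening: 0.0401
```

Emit:
step_arm(
  deltas=[
    {"offset": [0,0,0],"roll": 0},
    {"offset": [0,0,0],"roll": 0},
    {"offset": [0,0,0],"roll": 0},
    {"offset": [0,0,0],"roll": 0},
  ],
  fingers=0,
  grip_force=45,
)

```text
t: 23.42
tool_pos: [0.5611, -0.0132, 0.0483]
orientation: [2.342, 2.094, 0.0]
force: [-2.5, 1.6, 1.9]
opening: 0.0096
```

Opening is 9.6 mm, so the wing is gripped. I press down in small steps to about 18 N.

Emit:
step_arm(
  deltas=[
    {"offset": [0,0,0.1],"roll": 0},
    {"offset": [0,0,0.1],"roll": 0},
    {"offset": [0,0,0],"roll": 0},
    {"offset": [0,0,0],"roll": 0},
  ],
)

```text
t: 23.92
tool_pos: [0.5611, -0.0132, 0.0472]
orientation: [2.342, 2.094, 0.0]
force: [-7.2, -0.3, 9.8]
opening: 0.0097
```

Emit:
step_arm(
  deltas=[
    {"offset": [0,-0.05,0.1],"roll": 0},
    {"offset": [0,0,0],"roll": 0},
    {"offset": [0,0,0],"roll": 0},
  ],
)

```text
t: 24.3
tool_pos: [0.5611, -0.0132, 0.0469]
orientation: [2.341, 2.093, 0.001]
force: [-8.0, 0.4, 12.5]
opening: 0.0093
```

Emit:
step_arm(
  deltas=[
    {"offset": [0,-0.1,0.1],"roll": 0},
    {"offset": [0,0,0.05],"roll": 0},
    {"offset": [0,0,0],"roll": 0},
    {"offset": [0,0,0],"roll": 0},
  ],
)

```text
t: 24.8
tool_pos: [0.5611, -0.0132, 0.0463]
orientation: [2.34, 2.092, 0.003]
force: [-6.7, 0.3, 17.8]
opening: 0.0094
```

Run:
```python
from h import *
F=[];T=[]
for i in range(4): cams.read_camera("top"); st=robot.read_state(); F.append(st["force"]); T.append(st["wrist_torque"])
print(np.mean(F,0).round(1),np.mean(T,0).round(2),st["tool_pos"],st["t"])
```

```text
[-6.9  0.5 17.3] [-0.02  0.6   0.07] [ 0.5611171  -0.01316647  0.04636197] 25.0
```

Emit:
step_arm(
  deltas=[
    {"offset": [0,0,0],"roll": 0.1},
    {"offset": [0,0,0],"roll": 0.1},
    {"offset": [0,0,0],"roll": 0.08},
    {"offset": [0,0,0],"roll": 0},
  ],
)

```text
t: 25.5
tool_pos: [0.561, -0.0132, 0.0463]
orientation: [2.611, 1.744, 0.004]
force: [-7.6, -0.4, 18.1]
opening: 0.0096
```

Emit:
step_arm(
  deltas=[
    {"offset": [0,0,0],"roll": 0.1},
    {"offset": [0,0,0],"roll": 0.1},
    {"offset": [0,0,0],"roll": 0.1},
    {"offset": [0,0,0],"roll": 0},
  ],
)

```text
t: 26.0
tool_pos: [0.5609, -0.0132, 0.0461]
orientation: [2.843, 1.334, 0.004]
force: [-7.1, -0.5, 16.3]
opening: 0.0095
```

Emit:
step_arm(
  deltas=[
    {"offset": [0,0,0.05],"roll": 0.1},
    {"offset": [0,0,0],"roll": 0.1},
    {"offset": [0,0,0],"roll": 0.1},
    {"offset": [0,0,0],"roll": 0},
  ],
)

```text
t: 26.5
tool_pos: [0.5609, -0.0131, 0.0459]
orientation: [3.01, 0.894, 0.004]
force: [-7.8, 0.1, 19.3]
opening: 0.0094
```

Run:
```python
from h import *
st=robot.read_state(); print(st["force"],st["wrist_torque"],st["q"][5])
```

```text
[-7.82669796  0.11085803 19.29221381] [-0.00243813  0.94373859 -0.06453439] 0.8787431894695831
```

Emit:
step_arm(
  deltas=[
    {"offset": [0,0,-0.03],"roll": 0.1},
    {"offset": [0,0,0],"roll": 0.1},
    {"offset": [0,0,0],"roll": 0.1},
    {"offset": [0,0,0],"roll": 0},
  ],
)

```text
t: 27.0
tool_pos: [0.5608, -0.013, 0.0458]
orientation: [3.111, 0.434, 0.004]
force: [-7.4, 0.7, 16.9]
opening: 0.0098
```

Emit:
step_arm(
  deltas=[
    {"offset": [0,0,0],"roll": 0.1},
    {"offset": [0,0,0],"roll": 0.1},
    {"offset": [0,0,0],"roll": 0.06},
    {"offset": [0,0,0],"roll": 0},
  ],
)

```text
t: 27.5
tool_pos: [0.5608, -0.0129, 0.0459]
orientation: [3.141, 0.028, 0.004]
force: [-7.2, 0.8, 16.7]
opening: 0.0099
```

Run:
```python
from h import *
st=robot.read_state(); print(st["force"],st["wrist_torque"],st["q"][5],R.from_rotvec(st["orientation"]).as_matrix()[:,0])
```

```text
[-7.18263121  0.78206285 16.70603456] [ 0.27160469  0.71327325 -0.03729221] 1.438133886719925 [0.99983472 0.01798674 0.00264883]
```

Emit:
step_arm(
  deltas=[
    {"offset": [0,0,0],"roll": 0.06},
    {"offset": [0,0,0],"roll": 0.04},
    {"offset": [0,0,0],"roll": 0},
  ],
)

```text
t: 27.88
tool_pos: [0.5608, -0.0129, 0.0458]
orientation: [-3.139, 0.127, -0.004]
force: [-5.9, 0.7, 16.4]
opening: 0.0095
```

Run:
```python
from h import *
st=robot.read_state(); M=R.from_rotvec(st["orientation"]).as_matrix()[:,0]; print(st["force"],st["wrist_torque"],st["q"][5],np.arctan2(M[1],M[0]))
```

```text
[-5.87171881  0.7482892  16.41888112] [0.34166948 0.79296133 0.45678061] 1.5373059932811526 -0.0810646403876769
```

The torque rises to 0.46 Nm at the expected end angle, so the end stop is reached. I ease off the press, then let go.

Emit:
step_arm(
  deltas=[
    {"offset": [0,0,-0.1],"roll": 0},
    {"offset": [0,0,-0.1],"roll": 0},
    {"offset": [0,0,-0.1],"roll": 0},
    {"offset": [0,0,-0.1],"roll": 0},
    {"offset": [0,0,0],"roll": 0},
  ],
)

```text
t: 28.5
tool_pos: [0.5602, -0.0129, 0.0464]
orientation: [-3.139, 0.127, -0.002]
force: [8.6, 0.9, -9.5]
opening: 0.0095
```

Pulling up with 9.5 N, the hatch rose only 0.6 mm, so the latch holds. I take the load off and open.

Emit:
step_arm(
  deltas=[
    {"offset": [0,0,0.2],"roll": 0},
    {"offset": [0,0,0],"roll": 0},
  ],
)

```text
t: 28.75
tool_pos: [0.5604, -0.0129, 0.0461]
orientation: [-3.139, 0.127, -0.002]
force: [1.7, 1.8, 4.5]
opening: 0.0098
```

Emit:
step_arm(
  deltas=[
    {"offset": [0,0,0],"roll": 0},
    {"offset": [0,0,0],"roll": 0},
    {"offset": [0,0,0],"roll": 0},
    {"offset": [0,0,0],"roll": 0},
  ],
  fingers=4,
)

```text
t: 29.25
tool_pos: [0.5593, -0.0131, 0.045]
orientation: [-3.139, 0.128, 0.001]
force: [-1.1, 0.3, -0.9]
opening: 0.0394
```

Emit:
step_arm(
  deltas=[
    {"offset": [0,0,-0.5],"roll": 0},
    {"offset": [0,0,-1.5],"roll": 0},
    {"offset": [0,0,-3],"roll": 0},
    {"offset": [0,0,-4],"roll": 0},
    {"offset": [0,0,-4],"roll": 0},
    {"offset": [0,0,0],"roll": 0},
  ],
)

```text
t: 30.0
tool_pos: [0.5626, -0.0133, 0.1814]
orientation: [3.138, -0.127, 0.014]
force: [0.7, -0.2, 0.6]
opening: 0.0401
```

Run:
```python
from h import *
from fit import world
v=np.load("v.npy"); w=cams.read_camera("wrist"); s=cams.read_camera("scene"); t=cams.read_camera("top"); save(w,"w20"); save(s,"s20"); save(t,"t20")
st=robot.read_state(); M=R.from_rotvec(st["orientation"]).as_matrix()[:,0]; print(st["t"],st["tool_pos"],st["force"],np.arctan2(M[1],M[0]))
# wing: darkest pixels near the knob
g=w["pixels"].mean(2); c=proj(w,world([*v[:3],-.06],(-125,0,38.5),1)); print(c)
x,y=c.astype(int); k=(g[y-45:y+45,x-45:x+45]<45).astype(np.uint8); n,l,S,_=cv2.connectedComponentsWithStats(k)
for i in range(1,n):
    if S[i,4]>100: print(S[i],cv2.minAreaRect(cv2.findNonZero((l==i).astype(np.uint8))))
a=s["pixels"].mean(2)
for cc in (335,360): print(cc,[int(q) for q in a[206:225,cc]])
b=cv2.imread("pics/s0.png").mean(2); t0=cv2.imread("pics/t0.png").mean(2)
for n in("amber_bottle","dappen_dish","cement_pot"): print(n,[[q["xy"] for q in cams.boxes_of(p,n)[:1]] for p in(s,t)])
for nm,d in(("amber",(434,212)),("dish",(214,230)),("pot",(197,184))): print(nm,np.abs(t["pixels"].mean(2)-t0)[d[1]-15:d[1]+15,d[0]-15:d[0]+15].max())
```

```text
30.15 [ 0.55926218 -0.01295523  0.1751854 ] [-0.08423242 -0.04110415 -0.58259969] -0.08120861841508174
[319.18322615 197.5210631 ]
[ 39  18  14  50 457] ((45.5, 42.5), (49.0, 13.0), 90.0)
335 [93, 91, 93, 96, 92, 93, 95, 95, 93, 95, 95, 89, 92, 93, 85, 160, 178, 180, 136]
360 [98, 95, 92, 94, 91, 80, 168, 185, 191, 119, 122, 123, 122, 123, 119, 125, 119, 123, 127]
amber_bottle [[], [[434.9, 208.3]]]
dappen_dish [[[223.1, 280.0]], [[216.9, 233.0]]]
cement_pot [[[180.9, 239.5]], [[196.8, 182.6]]]
amber 9.333333333333329
dish 7.666666666666686
pot 9.333333333333329
```

Run:
```python
from plant import robot
print(robot.close_job())
```

```text
the job is handed in; nothing more can be done
None
```

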